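# Try the lid of a spares case, free its catch and hold it open

### The arm

A 6-joint arm with a two-finger parallel gripper is mounted at the origin on a cart in front of the work surface, level with it; the furniture and walls round the work are solid. World frame = base frame: x ahead of the robot, y to its left, z up, the work surface at z = 0. Lengths are in mm, angles in rad, forces in N, time in s.
With the tool pointing down it reaches from about 275 to 850 mm from the base axis. Payload 19 kg.
Tool frame: the origin (TCP) lies at the very end of the fingers, on their centre line; the grasp point (between the pads) lies 19 mm behind it; z points along the fingers, y is the line along which they close (so a half turn about z gives the same grasp; the last joint's range is limited). The gripper opens to 85 mm and grips with 20 to 120 N. Pads are 22 mm wide; open, the fingers measure 114 mm over their backs; the gripper's body (76 mm by 85 mm) begins 54 mm behind the grasp point. The pads swing forward as they close: fully open they stand 13 mm farther back than shut.
Start: joints at [1.01, 0.15, 1.437, -0, 1.554, -0.134], TCP at [238.027, 523.386, 231.267] pointing down, gripper open.
Joint ranges: [-2.8, 2.8], [-0.68, 2.1], [0.12, 2.68], [-1.39, 4.53], [0.16, 2.79], [-2.81, 2.81]. Speed limits (rad/s): [1.89, 1.89, 2.22, 3.01, 3.01, 3.01].

### API

Orientations are given as a 3x3 rotation matrix whose columns are the frame's x, y, z axes.
In Python, from bench import * gives the robot as it stands. The module is installed in compiled form; this text tells all that it offers.
- The arm moves only by the shell command python3 -m creep 'ROWS'. ROWS is text: rows parted by semicolons, each of 7 numbers parted by spaces: the shift along the tool's x, y, z in m, then the turn, a rotation vector about the tool's x, y, z in rad, then the opening, from 0 (shut) to 1 (fully open). A call has 1 to 5 rows; each row shifts and turns the commanded pose from where the row before left it, along the tool's axes as they then stand; what a row does not reach is not made up. A row lasts 1/10 s, in which the tool goes at most 50 mm and 8.59 degrees, less where a joint would pass 70% of its speed; a pose out of reach is approached as far as the arm can. A call is refused whole if a number of a shift passes 0.05 or a number of a turn 0.15, either way. A call with a gripper value outside its range is refused whole. The fingers move at their own pace and stop on an object; the grip force is fixed at half the most. Time passes only in rows, so rows that do not move let the fingers close. It gives the time, the measured TCP pose, the force, the opening and the grip force at its end, in the units of the state.
- read_state(): the state, without advancing time (a new reading comes with each control period).
- capture(name): name is "scene" or "top" or "wrist"; returns a dict with "color" (480x640x3 uint8, red, green, blue), "fx", "fy", "cx", "cy" (pixels), "k1" (the pictures are not rectified: a ray, as slopes to the right and down, at radius r is drawn at 1 + k1 r^2 times it, then the intrinsics apply), "R" (3x3) and "t" (3): a world point X has camera coordinates R X + t. Camera axes: x right, y down, z forward; pixel columns grow to the right and rows downward; lengths in mm; the calibration is good to about 2 mm. A picture is of the moment at which its call begins. There is no depth.
- finish_job(): hands the job in; it is judged then, once.
Trained networks look in the newest picture that a camera, given by its name, has taken for a name from the list of things; names that differ only in an ending like _2 or _b are one class to them, and where a whole thing is asked for, a point or a joint stands for the part that bears it (a point fixed in the world has none). Each returns a list of dicts, best first, with "confidence" (0 to 1); they miss things now and then, are a little off and sometimes report something else, mostly with a low value. They report only what shows in the picture. A call takes as long as a camera call.
- boxes_of(camera, query): "xyz" ([x, y, z] in mm, in world coordinates, good to about 4 mm: the middle of the surface that is visible of it).
The state is a dict: "t": time; "joint_pos": joint angles; "dq": joint speeds; "joint_torque": joint torques, N m; "ee_pos": TCP position; "tool_rot": TCP orientation; "force": force on the tool from outside, world axes, zero at the start; "ft_torque": the same for the moment, N m; "finger_gap": finger opening in mm; "grasp_force": force on a finger pad.
Only numpy, scipy, OpenCV 4.12 (cv2) and the standard library are available. Lean on these libraries where they do the work, as an engineer would, in place of code of your own. Each camera call takes 0.05 s, during which the arm holds its last target. There are 200 camera calls.

### The job

Two identical steel spares cases stand on the tool cabinet, and a wrench has been left lying on one of their lids: use the other case, the one whose lid is clear. First tug its lid up by the black knob, firmly but without forcing it; if the turn catch holds it, turn the knob about a quarter turn and tug again, until the lid comes free. Then raise the lid by its knob to about 40 degrees (at least 32) and finish while holding it there in the gripper, because it falls shut when let go; leave the other case shut and the wrench lying on it.

Things in the scene. Friction and masses are not known exactly. Their poses are not given: they have to be found in the camera images.
- case_1: One of two identical grey sheet-steel spares cases with hinged lids, 180 deep x 200 wide, rim 66 mm high, fixed to the surface. Origin under its middle, z up; its front (knob side) faces its -x, the hinge is at +x. The lid plate is 3 mm thick, overhangs by 3 mm and its top is 69 mm above the surface. Which case stands left or right varies, as do their places and yaw.
- case_2: The other case, the same in all. Catch, in both: a tongue on the knob's spindle, hidden under the lid, is caught below a lip of the front wall while it points within about 70 degrees either side of straight to the front, and is free through the rest of the turn. Where it starts varies. Caught, the lid has about 4 mm of play at the knob (0.025 rad), then stops hard.
- case_1_knob_center (a point): Middle of the round black barrel knob on case 1's lid, 27 mm above the lid's top, 96 mm above the surface when shut, 60 mm in front of the case's middle. Fixed to the lid (tilts with it, does not turn with the knob): x axis towards the hinge, y parallel to the hinge pin, z out of the lid. Knob 36 mm across at this height, 26 at its ends, 27 high; below it a neck 18 mm across and 14 high.
- case_2_knob_center (a point): The same point of case 2. The knobs turn about the lid's normal, either way, without end stops; they stay where they are left (friction 0.06 N m), look the same all round and do not show where the tongue points. Gripped by fingers that close parallel to the hinge pin (along y), a knob can tilt between the fingers as the lid rises.
- case_1_hinge (a point): Middle of case 1's hinge pin, 94 mm behind the case's middle and 66 mm above the surface, fixed to the case; y along the pin, x away from the knob, z up. When shut, the knob's middle is 154 mm from the pin towards -x of this frame and 30 mm above it; the lid swings up about this pin.
- case_2_hinge (a point): The same point of case 2.
- case_1_lid (a joint): Angle of case 1's lid in rad: 0 shut, growing as it opens, stop at 1.3. With its knob it weighs 0.4 to 0.6 kg: some 3 N upward at the knob raise it, up to about 10 N while a tightly gripped knob has to tilt between the fingers, so a tug of about 15 N, or a rise of over 8 mm, tells caught from free. It falls shut when let go. The catch must not be strained with over 60 N.
- case_2_lid (a joint): The same for case 2.
- wrench_center (a point): Middle of a chrome combination wrench, 160 long x 34 x 8 mm, 0.1 kg, lying flat and loose on one case's lid, behind its knob. The case it lies on is to be left alone.

How it is judged (in metres and radians):
On the way, in this order (a step that is already met when the one before it is completed fails the run):
1. the clear case's lid is first tugged up by its knob, through the catch's play, before the knob is turned (value of joint case_1_lid above 0.008 rad and contact force between the fingers and case_1_lid above 1 N and distance of case_1_knob_c0 from where it was at the start of the episode below 0.011 m), for 0.02 s.
2. the lid is raised to at least 32 degrees (value of joint case_1_lid above 0.56 rad and contact force between the fingers and case_1_lid above 1 N), for 0.2 s.
At the end, for the whole second after the job is handed in: The lid of the case without the wrench stands still, open by at least 32 degrees (0.56 rad), held by the fingers on its knob with more than 1 N; the other case's lid is shut (under 0.02 rad) and the wrench lies within 30 mm of where it was (value of joint case_1_lid above 0.56 rad and velocity of joint case_1_lid between -0.1 and 0.1 rad/s and contact force between the fingers and case_1_knob above 1 N and value of joint case_2_lid below 0.02 rad and distance of wrench_center from where it was at the start of the episode below 0.03 m); the arm keeps its last pose, push and grip.
It fails at once if the other case's lid is lifted (value of joint case_2_lid above 0.08 rad).
It fails at once if the wrench is knocked from its place (distance of wrench_center from where it was at the start of the episode above 0.05 m).
It fails at once if the catch is forced with more than 60 N (contact force between case_1_c0 and case_1_knob_c0 above 60 N).
It also fails if it takes over 58 s, if anything falls off the work surface, if the arm or the gripper's body presses on something with over 40 N, if the wrist force passes 120 N, or if a joint passes its speed limit or range.

## Working session

There is one attempt and no reset: what is moved stays moved. The work goes in short steps, Python scripts to look and compute and a shell command to move; the robot and the scene stay as the last step left them, time stands still between calls to the robot, and variables do not carry over. Pictures are saved under pics/ and viewed, at most 10 in all, crops included, and the job is handed in when it is done.

```bash
mkdir -p pics
python3 - <<'E'
from bench import *
import cv2
for c in ["scene","top"]:
    im=capture(c); cv2.imwrite(f"pics/{c}0.png",im["color"][:,:,::-1])
    for q in ["case_1_knob_center","wrench_center","case_1","case_1_lid","case_1_hinge"]:
        try: print(c,q,[(round(d["confidence"],2),[round(float(v)) for v in d["xyz"]]) for d in boxes_of(c,q)])
        except Exception as e: print(c,q,e)
s=read_state(); print(s)
E
```

```text
scene case_1_knob_center [(0.83, [559, 119, 66])]
scene wrench_center [(0.88, [496, -355, 77])]
scene case_1 [(0.64, [538, 108, 67]), (0.63, [454, -338, 72])]
scene case_1_lid [(0.88, [563, 122, 68]), (0.28, [473, -333, 68])]
scene case_1_hinge [(0.58, [546, 109, 67])]
top case_1_knob_center [(0.85, [571, 134, 72])]
top wrench_center [(0.89, [503, -352, 78])]
top case_1 [(0.76, [484, -318, 66]), (0.71, [568, 132, 70])]
top case_1_lid [(0.73, [569, 136, 70])]
top case_1_hinge [(0.64, [569, 135, 67])]
{'t': 0.6, 'joint_pos': array([ 1.00998224e+00,  1.50483580e-01,  1.43741830e+00,  1.16957113e-05,
        1.55381764e+00, -1.34013283e-01]), 'dq': array([-6.44873944e-04,  1.23462499e-03,  1.41680367e-03, -5.64954912e-04,
       -2.10423162e-03,  9.84819030e-05]), 'joint_torque': array([-7.06611900e-05, -7.12490058e+01, -5.70914412e+01,  2.45413844e-05,
        8.36272575e-04,  7.56358986e-06]), 'ee_pos': array([238.02539907, 523.37224223, 231.2668067 ]), 'tool_rot': array([[-9.10294663e-01,  4.13960893e-01, -7.73796335e-05],
       [ 4.13960899e-01,  9.10294658e-01, -1.01213074e-04],
       [ 2.85400123e-05, -1.24165864e-04, -9.99999992e-01]]), 'force': array([0.26484914, 0.37478294, 0.49496488]), 'ft_torque': array([ 0.05131877,  0.0131943 , -0.05083541]), 'grasp_force': 0.0, 'finger_gap': 85.68567734458891}
```

View pics/top0.png

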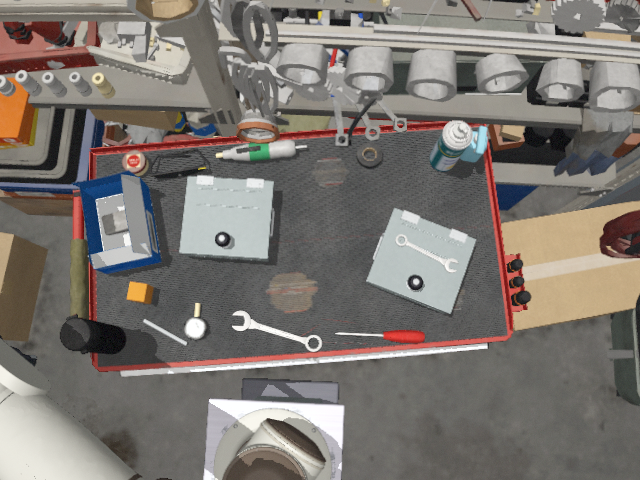

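View pics/scene0.png

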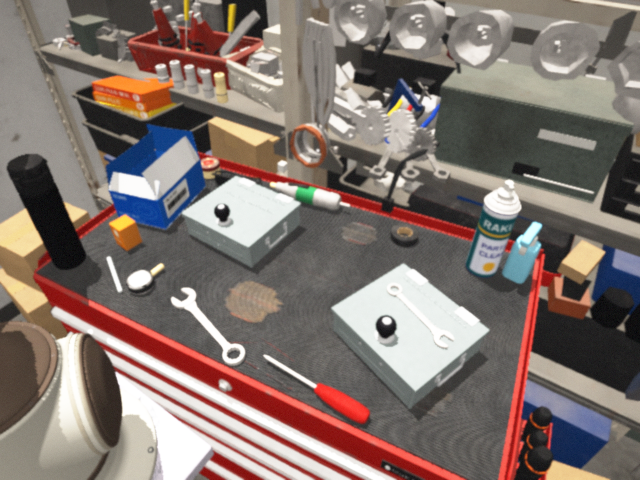

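The clear case is the left one: knob at (222,239) in the top view and (222,212) in the scene view. The wrench is on the right case. Next I'll locate the knob and get the lid's yaw.

```bash
cat > h.py <<'E'
from bench import *
import numpy as np, cv2
def ray(c,u,v):
    K=np.array([[c["fx"],0,c["cx"]],[0,c["fy"],c["cy"]],[0,0,1.]])
    p=cv2.undistortPoints(np.array([[[u,v]]],float),K,np.array([c["k1"],0,0,0,0.]))[0,0]
    R=np.array(c["R"]);return -R.T@np.array(c["t"]),R.T@np.array([p[0],p[1],1])
def atz(c,u,v,z):
    o,d=ray(c,u,v);return o+d*(z-o[2])/d[2]
def blob(c,u,v,w=14,th=60):
    g=c["color"].max(2);s=np.zeros_like(g);s[v-w:v+w,u-w:u+w]=(g[v-w:v+w,u-w:u+w]<th)
    n,l,st,ce=cv2.connectedComponentsWithStats(s);i=1+np.argmax(st[1:,4]);return ce[i],st[i]
E
python3 - <<'E'
from h import *
np.set_printoptions(precision=1,suppress=True)
c=capture("top");s=capture("scene")
b,st=blob(c,222,239);print(b,st,atz(c,*b,96))
b2,st=blob(s,222,212);print(b2,st,atz(s,*b2,96))
g=c["color"].astype(int);roi=np.zeros((480,640),np.uint8)
roi[165:270,170:285]=(g[165:270,170:285].min(2)>110)
roi=cv2.morphologyEx(roi,cv2.MORPH_OPEN,np.ones((9,9),np.uint8))
n,l,stt,ce=cv2.connectedComponentsWithStats(roi);i=1+np.argmax(stt[1:,4])
cnt=max(cv2.findContours((l==i).astype(np.uint8),0,2)[0],key=cv2.contourArea)
P=np.array([atz(c,*map(float,p[0]),69)[:2] for p in cnt],np.float32)
r=cv2.minAreaRect(P);print(r,cv2.boxPoints(r))
for n,uv in dict(BL=(187,178),BR=(274,181),FR=(270,260),FL=(180,255)).items(): print(n,atz(c,*uv,69))
cv2.imwrite("pics/crop.png",cv2.resize(c["color"][160:280,160:300,::-1],None,fx=5,fy=5,interpolation=2))
E
```

```text
[224.1 240.4] [215 233  15  13  60] [509.7 130.5  96. ]
[222.  213.6] [215 207  14  14 126] [506.6 129.3  96. ]
((574.53662109375, 133.96697998046875), (208.61038208007812, 193.13389587402344), 88.88680267333984) [[476.   31.6]
 [669.1  27.8]
 [673.1 236.4]
 [480.  240.1]]
BL [662.1 235.8  69. ]
BR [663.6  26.8  69. ]
FR [473.4  24.8  69. ]
FL [475.2 235.6  69. ]
```

View pics/crop.png

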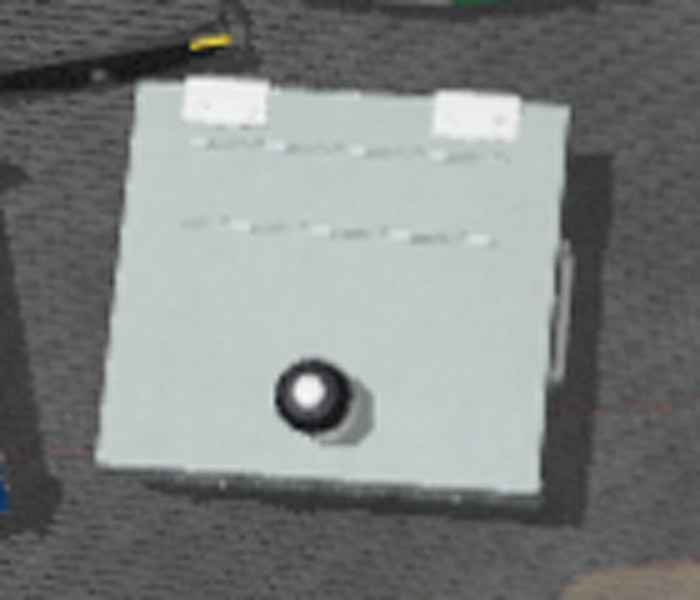

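The yaw is about -0.5° and the knob is near (509,131). All measures agree: a 190x209 lid, and the knob 60 mm ahead of the lid's middle. Before moving, I'll check how tall the thermos and blue box beside the path are.

```bash
python3 - <<'E'
from h import *
np.set_printoptions(precision=0,suppress=True)
c=capture("top");s=capture("scene")
def tri(a,b):
    o,d=ray(c,*a);p,e=ray(s,*b);d/=np.linalg.norm(d);e/=np.linalg.norm(e)
    k=np.linalg.lstsq(np.stack([d,-e],1),p-o,rcond=None)[0];return o+d*k[0],p+e*k[1]
print("thermos",tri((77,334),(28,160)));print("thermos base",atz(s,68,262,0))
print("box flap",tri((142,176),(195,130)),tri((82,186),(150,128)))
E
python3 -m creep '0 0 -0.04 0 0 0.15 1; 0 0 -0.04 0 0 0.15 1; 0 0 -0.04 0 0 0.15 1; 0 0 0 0 0 0.15 1; 0 0 0 0 0 0.15 1'
```

```text
thermos (array([276., 384., 265.]), array([280., 383., 264.]))
thermos base [265. 397.   0.]
box flap (array([626., 306., 196.]), array([624., 307., 196.])) (array([605., 449., 171.]), array([602., 451., 171.]))
t: 1.3
ee_pos: [238.2, 523.6, 352.6]
tool_rot: [[-0.378, 0.926, 0.001], [0.926, 0.378, 0.002], [0.001, 0.002, -1.0]]
force: [-0.3, 0.2, 0.3]
finger_gap: 85.4
grasp_force: 0.0
```

```bash
python3 -m creep '0 0 0 0 0 0.15 1; 0 0 0 0 0 0.15 1; 0 0 0 0 0 0.096 1; -0.034 0.05 0 0 0 0 1; -0.05 0.05 0 0 0 0 1'
python3 -m creep '-0.05 0.05 0 0 0 0 1; -0.05 0.05 0 0 0 0 1; -0.05 0.04 0 0 0 0 1; -0.05 0.031 0 0 0 0 1; -0.05 0 0 0 0 0 1'
python3 -m creep '-0.05 0 0.05 0 0 0 1; -0.008 0 0.05 0 0 0 1; 0 0 0.03 0 0 0 1; 0 0 0 0 0 0 1; 0 0 0 0 0 0 1'
python3 - <<'E'
from h import *
s=read_state();print(s["joint_pos"].round(2),s["ee_pos"])
c=capture("wrist");cv2.imwrite("pics/w1.png",c["color"][:,:,::-1])
for q in ["case_1_knob_center"]: print(boxes_of("wrist",q))
X=np.array(c["R"])@[509,131,96]+c["t"];print(X[:2]/X[2]*[c["fx"],c["fy"]]+[c["cx"],c["cy"]])
E
```

```text
t: 1.8
ee_pos: [315.1, 459.7, 350.7]
tool_rot: [[-0.0, 1.0, -0.0], [1.0, 0.0, -0.001], [-0.001, -0.0, -1.0]]
force: [1.4, -0.7, -0.2]
finger_gap: 85.5
grasp_force: 0.0
t: 2.3
ee_pos: [444.5, 255.4, 350.1]
tool_rot: [[0.003, 1.0, -0.001], [1.0, -0.003, -0.001], [-0.001, -0.001, -1.0]]
force: [0.5, 0.2, 0.4]
finger_gap: 85.5
grasp_force: 0.0
t: 2.8
ee_pos: [442.7, 214.2, 237.8]
tool_rot: [[0.002, 1.0, 0.001], [1.0, -0.002, 0.0], [0.0, 0.001, -1.0]]
force: [-0.5, 0.4, -0.1]
finger_gap: 85.5
grasp_force: 0.0
[ 0.29 -0.03  1.61 -0.    1.56  0.3 ] [442.65026553 214.19037847 237.80540325]
[{'xyz': [566.9, 162.8, 71.0], 'confidence': 0.67}]
[390.27414149 316.57627333]
```

View pics/w1.png

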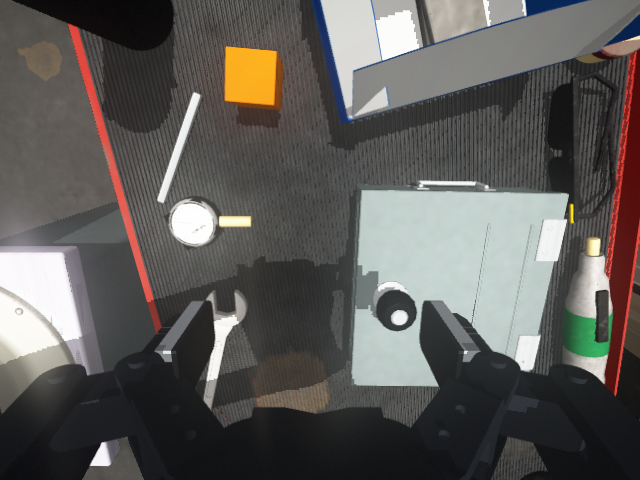

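The wrist view shows the knob barrel at about (397,308), close to the predicted (390,317). The lid lies between columns 352 and 567.

```bash
python3 - <<'E'
from h import *
np.set_printoptions(precision=1,suppress=True)
c=capture("wrist")
b,st=blob(c,396,308,24,70);print(b,st,atz(c,396,308,96))
for p in [(359,188),(352,386),(567,193)]: print(atz(c,*p,69))
E
python3 -m creep '-0.04 0.033 0 0 0 0 1; -0.042 0.033 0 0 0 0 1; 0 0 0.04 0 0 0 1; 0 0 0 0 0 0 1; 0 0 0 0 0 0 1'
python3 - <<'E'
from h import *
np.set_printoptions(precision=1,suppress=True)
c=capture("wrist");cv2.imwrite("pics/w2.png",c["color"][:,:,::-1])
print(c["t"],c["R"],read_state()["ee_pos"])
E
```

```text
[393.9 308.4] [375 291  40  40 973] [514.8 139.4  96. ]
[481.3 243.4  69. ]
[480.7  33.9  69. ]
[668.4 238.7  69. ]
t: 3.45
ee_pos: [504.9, 136.5, 197.8]
tool_rot: [[0.002, 1.0, -0.0], [1.0, -0.002, 0.0], [0.0, -0.0, -1.0]]
force: [-0.4, 0.3, 1.7]
finger_gap: 85.4
grasp_force: 0.0
[-504.9  104.6  386.3] [[ 1.  -0.   0. ]
 [-0.  -1.   0.3]
 [-0.  -0.3 -1. ]] [505.1 136.8 198.6]
```

View pics/w2.png

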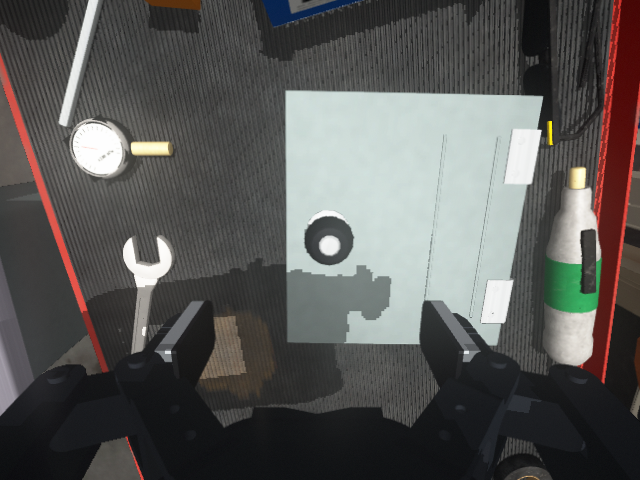

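Run:
```python
from h import *
np.set_printoptions(precision=1,suppress=True)
c=capture("wrist")
b,st=blob(c,329,240,28,80);print(b,st,atz(c,329,240,96),atz(c,*b,96))
for p in [(286,91),(287,343),(543,96),(498,345)]: print(atz(c,*p,69))
c=capture("top");print(atz(c,222.6,239.4,96));s=capture("scene");print(atz(s,222,212,96))
```

```text
[323.  239.6] [304 217  48  48 991] [514.4 137.5  96. ] [510.  137.8  96. ]
[483.7 241.   69. ]
[479.   34.4  69. ]
[669.5 237.9  69. ]
[666.8  31.6  69. ]
[511.8 134.1  96. ]
[510.9 133.3  96. ]
```

```bash
python3 -m creep '0 0.008 0.03 0 0 0 1; 0 0 0.04 0 0 0 1; 0 0 0.03 0 0 0 1; 0 0 0.022 0 0 0 1; 0 0 0 0 0 0 1'
python3 -m creep '0 0 0 0 0 0 0; 0 0 0 0 0 0 0; 0 0 0 0 0 0 0; 0 0 0 0 0 0 0; 0 0 0 0 0 0 0'
```

```text
t: 4.15
ee_pos: [511.8, 136.3, 72.9]
tool_rot: [[0.001, 1.0, -0.003], [1.0, -0.001, -0.0], [-0.0, -0.003, -1.0]]
force: [-0.4, -0.3, 1.2]
finger_gap: 85.5
grasp_force: 0.0
t: 4.65
ee_pos: [513.4, 136.1, 76.0]
tool_rot: [[0.002, 1.0, 0.001], [1.0, -0.002, 0.0], [0.0, 0.001, -1.0]]
force: [-4.0, 0.4, 12.0]
finger_gap: 32.9
grasp_force: 58.4
```

```bash
python3 -m creep '0 0 -0.002 0 0 0 0; 0 0 0 0 0 0 0'; python3 -m creep '0 0 -0.002 0 0 0 0; 0 0 0 0 0 0 0';python3 -m creep '0 0 -0.002 0 0 0 0; 0 0 0 0 0 0 0'
```

```text
t: 4.85
ee_pos: [513.2, 136.1, 77.0]
tool_rot: [[0.002, 1.0, 0.001], [1.0, -0.002, 0.0], [0.0, 0.001, -1.0]]
force: [3.8, 1.0, -4.0]
finger_gap: 32.6
grasp_force: 60.0
t: 5.05
ee_pos: [513.3, 136.0, 78.7]
tool_rot: [[0.002, 1.0, 0.001], [1.0, -0.002, 0.0], [0.0, 0.001, -1.0]]
force: [5.9, 1.9, -6.3]
finger_gap: 32.7
grasp_force: 60.1
t: 5.25
ee_pos: [513.4, 136.0, 80.2]
tool_rot: [[0.002, 1.0, 0.001], [1.0, -0.002, 0.0], [0.0, 0.001, -1.0]]
force: [10.4, 2.4, -11.0]
finger_gap: 32.8
grasp_force: 63.7
```

```bash
python3 -m creep '0 0 -0.0015 0 0 0 0; 0 0 0 0 0 0 0';python3 -m creep '0 0 -0.0015 0 0 0 0; 0 0 0 0 0 0 0'
```

```text
t: 5.45
ee_pos: [513.2, 136.0, 80.5]
tool_rot: [[0.002, 1.0, -0.0], [1.0, -0.002, 0.0], [0.0, -0.0, -1.0]]
force: [15.5, 3.5, -27.6]
finger_gap: 32.5
grasp_force: 64.4
t: 5.65
ee_pos: [513.0, 136.0, 80.8]
tool_rot: [[0.002, 1.0, -0.001], [1.0, -0.002, 0.0], [0.0, -0.001, -1.0]]
force: [23.0, 4.3, -45.6]
finger_gap: 32.6
grasp_force: 65.9
```

Caught: the tug stopped hard after about 4 mm, with 45 N. I'll lower the lid and turn a quarter turn to bring the fingers parallel to the hinge.

```bash
python3 -m creep '0 0 0.004 0 0 0 0; 0 0 0.003 0 0 0 0; 0 0 0 0 0 0 0'; python3 -m creep '0 0 0 0 0 -0.1 0; 0 0 0 0 0 -0.15 0; 0 0 0 0 0 -0.15 0; 0 0 0 0 0 -0.15 0; 0 0 0 0 0 -0.15 0'; python3 -m creep '0 0 0 0 0 -0.15 0; 0 0 0 0 0 -0.15 0; 0 0 0 0 0 -0.15 0; 0 0 0 0 0 -0.15 0; 0 0 0 0 0 -0.15 0';  python3 -m creep '0 0 0 0 0 -0.1 0; 0 0 0 0 0 0 0'
```

```text
t: 5.95
ee_pos: [513.1, 136.0, 76.5]
tool_rot: [[0.002, 1.0, 0.0], [1.0, -0.002, 0.0], [0.0, 0.0, -1.0]]
force: [4.1, 1.7, -3.9]
finger_gap: 33.1
grasp_force: 69.3
t: 6.45
ee_pos: [513.7, 136.2, 76.9]
tool_rot: [[-0.647, 0.762, 0.002], [0.762, 0.647, 0.0], [-0.001, 0.002, -1.0]]
force: [9.1, 4.9, -5.5]
finger_gap: 32.7
grasp_force: 69.3
t: 6.95
ee_pos: [514.1, 136.7, 77.0]
tool_rot: [[-0.993, 0.116, 0.003], [0.116, 0.993, 0.001], [-0.003, 0.002, -1.0]]
force: [11.3, 9.5, -5.7]
finger_gap: 32.7
grasp_force: 69.2
t: 7.15
ee_pos: [514.1, 136.8, 77.1]
tool_rot: [[-1.0, 0.019, 0.003], [0.019, 1.0, 0.002], [-0.003, 0.002, -1.0]]
force: [11.1, 9.5, -5.3]
finger_gap: 32.6
grasp_force: 69.2
```

```bash
python3 -m creep '0 0 -0.003 0 0 0 0; 0 0 0 0 0 0 0';python3 -m creep '0 0 -0.003 0 0 0 0; 0 0 0 0 0 0 0'; python3 -m creep '0 0 -0.0015 0 0 0 0; 0 0 0 0 0 0 0'
```

```text
t: 7.35
ee_pos: [514.7, 136.8, 80.5]
tool_rot: [[-1.0, 0.023, 0.004], [0.023, 1.0, 0.002], [-0.004, 0.002, -1.0]]
force: [15.4, 9.4, -6.9]
finger_gap: 32.7
grasp_force: 69.1
t: 7.55
ee_pos: [515.2, 136.8, 83.6]
tool_rot: [[-1.0, 0.023, 0.006], [0.023, 1.0, 0.002], [-0.005, 0.002, -1.0]]
force: [20.5, 9.9, -8.5]
finger_gap: 32.7
grasp_force: 69.0
t: 7.75
ee_pos: [515.5, 136.8, 85.0]
tool_rot: [[-1.0, 0.023, 0.006], [0.023, 1.0, 0.002], [-0.006, 0.002, -1.0]]
force: [22.9, 9.4, -10.1]
finger_gap: 32.9
grasp_force: 68.9
```

Free: it rose 8.5 mm with only about 10 N. Now I'll raise it along the arc.

```bash
python3 -m creep '-0.003 0 -0.006 0 0 0 0; -0.003 0 -0.0065 0 0 0 0; -0.0024 0 -0.006 0 0 0 0; -0.0024 0 -0.006 0 0 0 0; 0 0 0 0 0 0 0'; python3 -m creep '-0.003 0 -0.006 0 0 0 0; -0.003 0 -0.006 0 0 0 0; -0.0035 0 -0.0057 0 0 0 0; -0.0035 0 -0.0057 0 0 0 0; 0 0 0 0 0 0 0'
```

```text
t: 8.25
ee_pos: [523.9, 136.6, 109.0]
tool_rot: [[-1.0, 0.023, 0.0], [0.023, 1.0, 0.002], [0.0, 0.002, -1.0]]
force: [2.2, 9.9, -6.2]
finger_gap: 32.6
grasp_force: 69.1
t: 8.75
ee_pos: [536.6, 136.4, 132.3]
tool_rot: [[-1.0, 0.023, -0.001], [0.023, 1.0, 0.002], [0.001, 0.002, -1.0]]
force: [-2.0, 9.9, -3.1]
finger_gap: 32.8
grasp_force: 69.1
```

```bash
python3 -m creep '-0.0039 0 -0.0054 0 0 0 0; -0.0039 0 -0.0054 0 0 0 0; -0.0043 0 -0.005 0 0 0 0; -0.0043 0 -0.005 0 0 0 0; 0 0 0 0 0 0 0'; python3 -m creep '-0.0047 0 -0.0047 0 0 0 0; -0.0047 0 -0.0047 0 0 0 0; -0.005 0 -0.0043 0 0 0 0; -0.005 0 -0.0043 0 0 0 0; 0 0 0 0 0 0 0'
python3 - <<'E'
from h import *
c=capture("scene");cv2.imwrite("pics/s2.png",c["color"][:,:,::-1])
E
```

```text
t: 9.25
ee_pos: [552.9, 136.0, 153.1]
tool_rot: [[-1.0, 0.022, -0.001], [0.022, 1.0, 0.002], [0.001, 0.002, -1.0]]
force: [-4.6, 9.6, -0.7]
finger_gap: 32.8
grasp_force: 69.0
t: 9.75
ee_pos: [572.4, 135.7, 171.0]
tool_rot: [[-1.0, 0.022, -0.001], [0.022, 1.0, 0.002], [0.001, 0.002, -1.0]]
force: [-3.2, 9.8, -1.9]
finger_gap: 33.0
grasp_force: 68.9
```

View pics/s2.png

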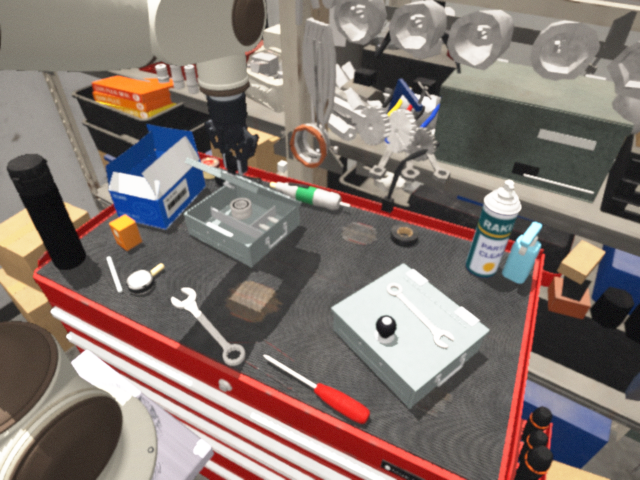

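The left lid stands open at about 42° (knob up 94 mm, back 58 mm), held by the fingers at around (235,150). The right case is shut and the wrench has not moved.

```bash
python3 -m creep '0 0 0 0 0 0 0; 0 0 0 0 0 0 0; 0 0 0 0 0 0 0; 0 0 0 0 0 0 0; 0 0 0 0 0 0 0'; python3 -c "
from bench import *
print(finish_job())"
```

```text
t: 10.3
ee_pos: [571.8, 135.7, 170.5]
tool_rot: [[-1.0, 0.022, -0.002], [0.022, 1.0, 0.002], [0.002, 0.002, -1.0]]
force: [-2.7, 9.8, -2.2]
finger_gap: 32.6
grasp_force: 68.9
the job is handed in; nothing more can be done
None
```

I handed the job in with the clear (left) case's lid held open by its knob at about 42°: the first tug caught, a quarter turn freed it, and in the last picture the other case was still shut with its wrench in place; no verdict came back.

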